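Put the mixed-up flange bearings back on their own rests

ROBOT

A 7-joint arm with a two-finger parallel gripper is mounted at the origin on the work surface. World frame = base frame: x ahead of the robot, y to its left, z up, the work surface at z = 0. Lengths are in m, angles in degrees, forces in N, time in s.
With the tool pointing down it reaches from about 0.425 to 0.875 m from the base axis. Payload 4.7 kg.
Tool frame: the origin (TCP) lies at the very end of the fingers, on their centre line; the grasp point (between the pads) lies env.hold_point_z behind it (env.hold_point_z is the distance from the TCP to the grasp point, in m); z points along the fingers, y is the line along which they close (so a half turn about z gives the same grasp; the last joint's range is limited). The gripper opens to 87 mm and grips with 3 to 60 N. Pads are 19 mm wide; open, the fingers measure 117 mm over their backs; the gripper's body (75 mm by 190 mm) begins 51 mm behind the grasp point.
Start: joints at [-65.311, 18.392, -4.016, 83.108, 1.295, 78.541, -3.26], TCP at [0.263, 0.594, 0.223] pointing down, gripper open.
Joint ranges: [-163.93, 163.93], [-17.29, 119.83], [-79.2, 71.16], [3.27, 140.29], [-89.18, 269.18], [5.43, 117.66], [-154.24, 154.24]. Speed limits (degrees/s): [147.25, 147.25, 180, 180, 180, 180, 180].

INTERFACE

Orientations are given as [roll, pitch, yaw] about the fixed x, y, z axes, in that order (R = Rz(yaw) Ry(pitch) Rx(roll)).
In Python, from cell import env gives the robot as it stands.
- The arm moves only by the shell command python3 -m jog 'ROWS' [FORCE]. ROWS is JSON, a list of rows, each an object with "dp": the shift along the tool's x, y, z in cm, a list of three; "twist": the turn about the tool's z in degrees; "fingers": the opening, from 0 (shut) to 1 (fully open). A call has 1 to 8 rows; each row is the pose to reach, as a shift and turn from the pose commanded when the call began, along the tool's axes at that moment; what a row does not reach only later rows make up. A row lasts 1/8 s, in which the tool goes at most 62.5 mm and 10.7 degrees, less where a joint would pass 70% of its speed; a pose out of reach is approached as far as the arm can. A call with a gripper value outside its range is refused whole. The fingers move at their own pace and stop on an object; FORCE is the grip in N (left out, the last holds). Time passes only in rows, so rows that repeat a pose let the fingers close. It gives the time, the measured TCP pose, the force, the opening and the grip force at its end, in the units of the state.
- env.get_obs(): the state, without advancing time (a new reading comes with each control period).
- env.read_camera(name): name is "scene" or "top" or "wrist"; returns a dict with "pixels" (420x560x3 uint8, blue, green, red), "depth" (420x560 float32, m along the optical axis (not along the pixel's ray), 0 where there is no reading), "fx", "fy", "cx", "cy" (pixels), "rvec" (rotation vector, rad) and "tvec" (3), from world to camera coordinates, as OpenCV has them. Camera axes: x right, y down, z forward; pixel columns grow to the right and rows downward; lengths in m; the calibration is good to about 2 mm. A picture is of the moment at which its call begins.
- env.sign_off(): hands the job in; it is judged then, once.
The state is a dict: "time_s": time; "qpos": joint angles; "joint_velocities": joint speeds; "effort": joint torques, N m; "tool_pos": TCP position; "tool_rot": TCP orientation; "force": force on the tool from outside, world axes, zero at the start; "wrist_torque": the same for the moment, N m; "grip_width": finger opening in m; "grasp_force": force on a finger pad.
Only numpy, scipy, OpenCV 4.12 (cv2) and the standard library are available. Lean on these libraries where they do the work, as an engineer would, in place of code of your own. Each camera call takes 0.05 s, during which the arm holds its last target. There are 200 camera calls.

TASK

The three flange bearings have been put back on each other's wooden rests: use the bare aluminium plate as a free spot to stand one on meanwhile, and bring each bearing to the rest of its own shape (round on round, square on square, oblong on oblong), upright, flat and well centred; which way it is turned does not matter. Keep the bearings upright all the time, and leave the distributor and the blue tin where they are.

Things in the scene. Friction and masses are not known exactly. Their poses are not given: they have to be found in the camera images.
- bearing_round: Flange bearing with a ROUND flange, 68 mm in diameter. Grey cast iron, 46 mm high: flat flange 14 mm thick, on its centre an upright round boss, 36 mm in diameter, from 14 to 46 mm height, bore on top. Take it by the boss, from any side, fingertips above the flange. 0.3 to 0.65 kg. Origin: centre of the underside; z up. Starts upright on another one's rest.
- bearing_square: Flange bearing with a SQUARE flange, 64 x 64 mm (sides along x and y). Grey cast iron, 46 mm high: flat flange 14 mm thick, on its centre an upright round boss, 36 mm in diameter, from 14 to 46 mm height, bore on top. Take it by the boss, from any side, fingertips above the flange. 0.3 to 0.65 kg. Origin: centre of the underside; z up. Starts upright on another one's rest.
- bearing_oblong: Flange bearing with an OBLONG flange, ends half-round, 96 mm (along x) x 54 mm (along y). Grey cast iron, 46 mm high: flat flange 14 mm thick, on its centre an upright round boss, 36 mm in diameter, from 14 to 46 mm height, bore on top. Take it by the boss, from any side, fingertips above the flange. 0.3 to 0.65 kg. Origin: centre of the underside; z up. Starts upright on another one's rest.
- rest_round: ROUND rest, the place of the round bearing: 110 mm in diameter. Dark brown wooden board, 12 mm thick, fixed to the bench. Origin: centre of its underside, on the bench; its top is 12 mm higher. x and y level, z up. A bearing of another shape stands on it at the start.
- rest_square: SQUARE rest, the place of the square bearing: 104 x 104 mm. Dark brown wooden board, 12 mm thick, fixed to the bench. Origin: centre of its underside, on the bench; its top is 12 mm higher. x and y level, z up. A bearing of another shape stands on it at the start.
- rest_oblong: OBLONG rest with half-round ends, the place of the oblong bearing: 136 mm (along x) x 92 mm (along y). Dark brown wooden board, 12 mm thick, fixed to the bench. Origin: centre of its underside, on the bench; its top is 12 mm higher. x and y level, z up. A bearing of another shape stands on it at the start.
- spare_plate: The free spot: a bare aluminium plate, a rectangle 150 mm (along x) x 105 mm (along y), 6 mm thick, fixed to the bench, empty at the start. Origin: centre of its underside; its top is 6 mm higher.
- distributor: Bystander, to be left alone: an ignition distributor standing upright and loose among the rests, aluminium foot and body, black cap with five short towers, 90 mm high, about 62 mm across, with a stub reaching 52 mm from its axis along its x. Origin: centre of its underside.
- parts_tin: Bystander, to be left alone: a closed blue tin, 70 x 45 x 30 mm, loose on the bench. Origin: centre of its underside.
Mind the look-alikes: they are no part of the job. What is shaped like the rest_square but orange or pink is not meant.

How it is judged:
By the outcome, as a careful person would: the job done as asked, in the order asked, and still so for the second after the job is handed in, with the robot touching nothing.
It also fails if it takes over 99 s, if anything falls off the work surface, if the arm or the gripper's body presses on something with over 40 N, if the wrist force passes 120 N, or if a joint passes its speed limit or range.

## Working session

There is one attempt and no reset: what is moved stays moved. The work goes in short steps, Python scripts to look and compute and a shell command to move; the robot and the scene stay as the last step left them, time stands still between calls to the robot, and variables do not carry over. Pictures are saved under pics/ and viewed, at most 14 in all, crops included, and the job is handed in when it is done.

```bash
mkdir -p pics; ls
python3 - <<'E'
from cell import env
import cv2
o=env.get_obs();print(o, env.hold_point_z)
for n in("top","scene"):
    c=env.read_camera(n);cv2.imwrite(f"pics/{n}0.png",c["pixels"]);print(n,c["fx"],c["cx"],c["cy"],c["rvec"],c["tvec"])
E
```

```text
pics
{'time_s': 0.0, 'qpos': array([-65.31175702,  18.44004019,  -4.01746796,  83.17474768,
         1.29559638,  78.53855911,  -3.25969857]), 'joint_velocities': array([-0.00223097, -0.03094321,  0.13182036, -0.03043264,  0.0135223 ,
       -0.02539233, -0.01324767]), 'effort': array([-8.11367518e-04, -4.91282129e+01, -4.04546158e-01, -3.12546766e+01,
       -6.38746982e-02,  4.33170993e-02,  1.83386792e-04]), 'tool_pos': array([0.26295003, 0.59384835, 0.22145199]), 'tool_rot': array([-1.79891935e+02,  5.58493072e-03,  1.56123767e+02]), 'force': array([0.3746369 , 0.13065104, 0.12833267]), 'wrist_torque': array([ 0.009717  , -0.015832  , -0.00794536]), 'grasp_force': 0.0, 'grip_width': 0.08718323250258482} 0.0187
top 378.8704801006659 278.2095964366631 211.43891098907932 [ 2.140007   -2.18416242  0.08908191] [0.03724126 0.42939852 0.9122311 ]
scene 456.25886657031435 275.319296949742 208.90601933946843 [ 1.68002636  1.85413323 -0.78104462] [ 0.04038544 -0.25950166  1.42762498]
```

View pics/top0.png

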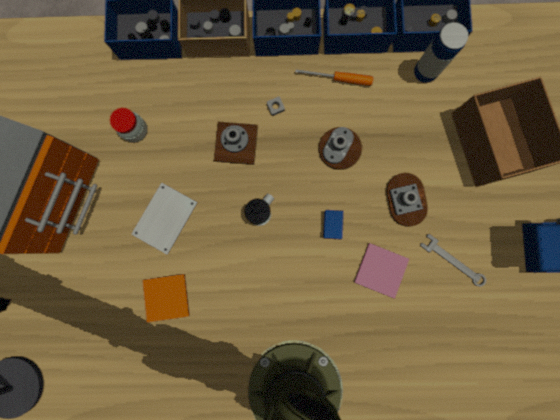

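View pics/scene0.png

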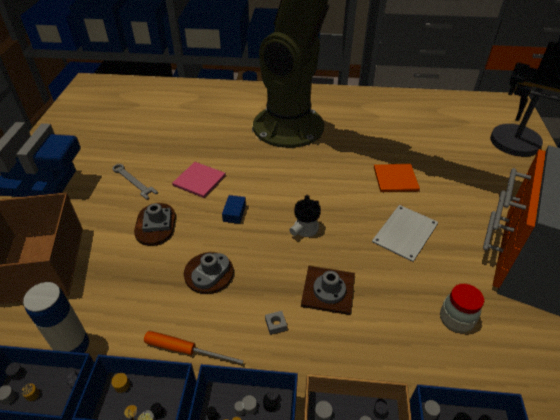

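```bash
cat > h.py <<'E'
import numpy as np, cv2
from cell import env
def cam(n):
    c=env.read_camera(n); c["K"]=np.array([[c["fx"],0,c["cx"]],[0,c["fy"],c["cy"]],[0,0,1]]);c["R"]=cv2.Rodrigues(np.array(c["rvec"],float))[0];c["t"]=np.array(c["tvec"],float).ravel();return c
def proj(c,p): return cv2.projectPoints(np.array(p,float).reshape(-1,1,3),c["R"],c["t"],c["K"],None)[0][:,0]
def cloud(c):
    v,u=np.mgrid[:420,:560];d=c["depth"]
    P=np.stack([(u-c["cx"])/c["fx"]*d,(v-c["cy"])/c["fy"]*d,d],-1)
    return (P-c["t"])@c["R"]
def onplane(c,uv,z):
    r=c["R"].T@np.array([(uv[0]-c["cx"])/c["fx"],(uv[1]-c["cy"])/c["fy"],1]);o=-c["R"].T@c["t"]
    return o+r*(z-o[2])/r[2]
E
python3 - <<'E'
from h import *
np.set_printoptions(precision=4,suppress=True)
c=cam("top");W=cloud(c)
print(proj(c,[[0,0,0],[.263,.594,.223],[.5,0,0],[.5,.3,0]]))
for n,uv in dict(boss_r=(234,133),boss_o=(338,141),boss_s=(407,196),plate=(165,218),dist=(257,210),tin=(333,224),sqrest_corner=(220,157),rndrest_edge=(330,163),oblrest=(407,219),bench=(290,180),wk=(290,230)).items():
    u,v=uv;print(n,W[v,u])
cv2.imwrite("pics/wrist0.png",(w:=cam("wrist"))["pixels"])
# wrist camera in tool frame
from scipy.spatial.transform import Rotation as Ro
o=env.get_obs();Rt=Ro.from_euler("xyz",o["tool_rot"],degrees=True).as_matrix()
print("tool axes\n",Rt,"cam in tool",Rt.T@(-w["R"].T@w["t"]-o["tool_pos"]),"\n",Rt.T@w["R"].T)
E
```

```text
[[293.6767 389.778 ]
 [-16.9751 294.0099]
 [289.0339 184.6479]
 [171.4596 187.2768]]
boss_r [0.6194 0.1311 0.0592]
boss_o [ 0.5937 -0.1193  0.0578]
boss_s [ 0.457  -0.2781  0.0554]
plate [0.4214 0.3149 0.0028]
dist [0.4278 0.0759 0.088 ]
tin [ 0.3959 -0.1043  0.0284]
sqrest_corner [0.5731 0.1736 0.0107]
rndrest_edge [ 0.5507 -0.1041  0.0122]
oblrest [ 0.4056 -0.2896  0.0106]
bench [ 0.5125 -0.0028 -0.0033]
wk [ 0.3849  0.0001 -0.0021]
tool axes
 [[-0.9144  0.4048 -0.0004]
 [ 0.4048  0.9144 -0.0011]
 [-0.0001 -0.0012 -1.    ]] cam in tool [ 0.0725 -0.0011 -0.1618] 
 [[ 0.0003 -0.9632 -0.269 ]
 [ 1.      0.0002  0.0004]
 [-0.0004 -0.269   0.9632]]
```

View pics/wrist0.png

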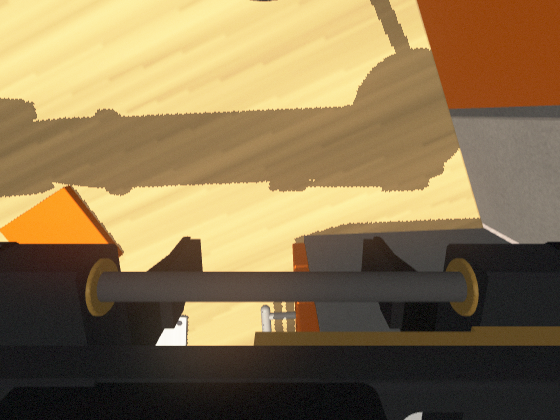

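Top view: round bearing on the square rest at (235,140), oblong on the round rest (340,147), square on the oblong rest (407,198). The spare plate is at (165,218), distributor (257,211), tin (333,224). Look-alikes for the square rest are the orange (166,297) and pink (381,270) squares. For the bearings, the small hex nut (276,106) and the boxes' contents; I choose the grey bearings on brown boards. The wrist view shows the toolbox to the right of the gripper, so I'll go up first.

```bash
cat >> h.py <<'E'
def measure(c,boxes,bz=(.045,.075),rz=(.004,.02)):
    W=cloud(c);hsv=cv2.cvtColor(c["pixels"],cv2.COLOR_BGR2HSV);out={}
    for n,(x,y,r) in boxes.items():
        near=np.hypot(W[...,0]-x,W[...,1]-y)<r
        b=near&(W[...,2]>bz[0])&(W[...,2]<bz[1])
        P=W[b]; m=(near&(W[...,2]>rz[0]-.003)).astype(np.uint8)
        res=[len(P)]
        if len(P)>10: (q,rad)=cv2.minEnclosingCircle(P[:,:2].astype(np.float32));res+=[np.round(q,4),round(rad,4),np.round(np.median(P[:,2]),4)]
        out[n]=res;print(n,*res)
    return out
E
python3 - <<'E'
from h import *
np.set_printoptions(precision=4,suppress=True)
for n in("top","scene"):
    c=cam(n);print(n);W=cloud(c)
    measure(c,dict(round=(.62,.13,.05),oblong=(.594,-.119,.05),square=(.457,-.278,.05)))
    hsv=cv2.cvtColor(c["pixels"],cv2.COLOR_BGR2HSV)
    B=(hsv[...,1]>90)&(hsv[...,2]<120)&((hsv[...,0]<14)|(hsv[...,0]>170))
    for k,(x,y) in dict(square=(.61,.13),round=(.59,-.125),oblong=(.457,-.278)).items():
        g=B&(np.hypot(W[...,0]-x,W[...,1]-y)<.085)&(W[...,2]<.02)&(W[...,2]>.002)
        P=W[g][:,:2].astype(np.float32);print(k,len(P),"z",np.median(W[g][:,2]),"rect",cv2.minAreaRect(P),"circ",cv2.minEnclosingCircle(P)[:2])
    g=(hsv[...,1]<60)&(np.hypot(W[...,0]-.42,W[...,1]-.315)<.11)&(hsv[...,2]>90);P=W[g][:,:2].astype(np.float32);print("plate",np.median(W[g][:,2]),cv2.minAreaRect(P))
    print("bench",np.median(W[(np.abs(W[...,0]-.52)<.02)&(np.abs(W[...,1])<.02)],0))
E
python3 -m jog '[{"dp":[0,0,-6],"twist":0,"fingers":0.9},{"dp":[0,0,-12],"twist":0,"fingers":0.9},{"dp":[0,0,-16],"twist":0,"fingers":0.9},{"dp":[0,0,-16],"twist":-10,"fingers":0.9},{"dp":[0,0,-16],"twist":-20,"fingers":0.9},{"dp":[0,0,-16],"twist":-24,"fingers":0.9},{"dp":[0,0,-16],"twist":-24,"fingers":0.9}]' 35
```

```text
top
round 179 [0.617  0.1349] 0.0181 0.0567
oblong 182 [ 0.5944 -0.1245] 0.0179 0.0564
square 198 [ 0.4538 -0.2868] 0.0183 0.0565
square 604 z 0.010730163791241629 rect ((0.6094881892204285, 0.13405995070934296), (0.09999693930149078, 0.10022789984941483), 84.07073211669922) circ ((0.6094886064529419, 0.13534338772296906), 0.06888362020254135)
round 391 z 0.01053678695455535 rect ((0.5871676206588745, -0.1287694275379181), (0.10483100265264511, 0.10045801848173141), 75.45580291748047) circ ((0.589726448059082, -0.1300884634256363), 0.0531812347471714)
oblong 569 z 0.01047655880306731 rect ((0.45595449209213257, -0.29134175181388855), (0.12845197319984436, 0.08947102725505829), 9.231379508972168) circ ((0.4558424949645996, -0.2906525731086731), 0.064363032579422)
plate 0.004913237791882492 ((0.42155107855796814, 0.31816980242729187), (0.10887660086154938, 0.15230342745780945), 59.760589599609375)
bench [ 0.5202 -0.0002 -0.0012]
scene
round 247 [0.6185 0.1354] 0.0192 0.0578
oblong 229 [ 0.5945 -0.1232] 0.019 0.0578
square 182 [ 0.4561 -0.2855] 0.0195 0.0577
square 997 z 0.0120722072389
[... 224 characters left out ...]
t ((0.5998764634132385, -0.13227391242980957), (0.10890699177980423, 0.09366315603256226), 78.53197479248047) circ ((0.5933956503868103, -0.13042153418064117), 0.055179327726364136)
oblong 580 z 0.012092056313200579 rect ((0.45836758613586426, -0.2916911542415619), (0.1345096081495285, 0.09226307272911072), 7.2474846839904785) circ ((0.4579738676548004, -0.2885952889919281), 0.06738993525505066)
plate 0.006321663304997577 ((0.4231267273426056, 0.3168574273586273), (0.10468196868896484, 0.15229780972003937), 60.20111083984375)
bench [0.52   0.0004 0.0001]
time_s: 1.18
tool_pos: [0.2632, 0.5943, 0.3825]
tool_rot: [-180.0, -0.0, -179.9]
force: [0.4, 0.5, 0.1]
grip_width: 0.0786
grasp_force: 0.0
```

```bash
python3 -m jog '[{"dp":[-3.5,-4.5,0],"twist":0,"fingers":0.9},{"dp":[-7,-9,0],"twist":0,"fingers":0.9},{"dp":[-10.5,-13.5,0],"twist":0,"fingers":0.9},{"dp":[-14,-18,0],"twist":0,"fingers":0.9},{"dp":[-17.5,-22.5,0],"twist":0,"fingers":0.9},{"dp":[-21,-27,0],"twist":0,"fingers":0.9},{"dp":[-24.5,-31.5,0],"twist":0,"fingers":0.9},{"dp":[-28,-36,2],"twist":0,"fingers":0.9}]'
python3 -m jog '[{"dp":[-3.5,-4.5,4],"twist":0,"fingers":0.7},{"dp":[-7.5,-9.9,8],"twist":0,"fingers":0.7},{"dp":[-7.5,-9.9,12],"twist":0,"fingers":0.7},{"dp":[-7.5,-9.9,16],"twist":0,"fingers":0.7},{"dp":[-7.5,-9.9,18],"twist":0,"fingers":0.7},{"dp":[-7.5,-9.9,18],"twist":0,"fingers":0.7},{"dp":[-7.5,-9.9,18],"twist":0,"fingers":0.7}]'
cat >> h.py <<'E'
def boss(c,x,y):
    W=cloud(c);g=(np.hypot(W[...,0]-x,W[...,1]-y)<.04)&(W[...,2]>.048)&(W[...,2]<.07)
    P=W[g];q,r=cv2.minEnclosingCircle(P[:,:2].astype(np.float32));e=cv2.fitEllipse(cv2.convexHull(P[:,:2].astype(np.float32)))
    print("boss",np.round(q,4),round(r,4),"z",np.median(P[:,2]).round(4),"ell",np.round(e[0],4),np.round(e[1],4))
E
python3 - <<'E'
from h import *
c=cam("wrist");cv2.imwrite("pics/w1.png",c["pixels"]);boss(c,.618,.135);print(env.get_obs()["tool_pos"])
E
```

```text
time_s: 2.17
tool_pos: [0.5456, 0.2337, 0.3642]
tool_rot: [179.9, 0.2, -180.0]
force: [1.4, 1.1, -0.5]
grip_width: 0.0789
grasp_force: 0.0
time_s: 3.05
tool_pos: [0.6202, 0.1369, 0.1848]
tool_rot: [179.9, 0.2, -179.8]
force: [0.8, -0.4, -0.5]
grip_width: 0.0612
grasp_force: 0.0
boss [0.6186 0.1356] 0.018 z 0.0582 ell [0.6185 0.1355] [0.035  0.0355]
[0.62032711 0.13680731 0.18496027]
```

View pics/w1.png

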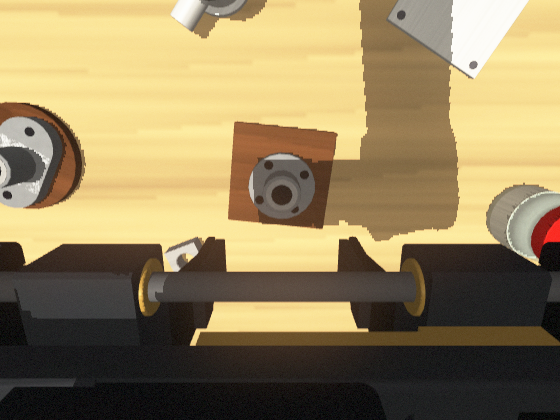

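Wrist view: round bearing (round flange) at (283,190) on the square brown rest (283,175), with plate, oblong bearing and jar around. The choice is confirmed, so I descend and grip.

```bash
python3 -m jog '[{"dp":[0.2,-0.1,4],"twist":0,"fingers":0.7},{"dp":[0.2,-0.1,8],"twist":0,"fingers":0.7},{"dp":[0.2,-0.1,12],"twist":0,"fingers":0.7},{"dp":[0.2,-0.1,14],"twist":0,"fingers":0.7},{"dp":[0.2,-0.1,15.1],"twist":0,"fingers":0.7},{"dp":[0.2,-0.1,15.1],"twist":0,"fingers":0.7},{"dp":[0.2,-0.1,15.1],"twist":0,"fingers":0.7}]' 35
python3 -m jog '[{"dp":[0,0,0],"twist":0,"fingers":0.3},{"dp":[0,0,0],"twist":0,"fingers":0.2},{"dp":[0,0,0],"twist":0,"fingers":0.2},{"dp":[0,0,0],"twist":0,"fingers":0.2},{"dp":[0,0,0],"twist":0,"fingers":0.2}]' 35
```

```text
time_s: 3.98
tool_pos: [0.6184, 0.1354, 0.0332]
tool_rot: [180.0, 0.2, -179.9]
force: [0.2, -0.8, -0.3]
grip_width: 0.0608
grasp_force: 0.0
time_s: 4.6
tool_pos: [0.6173, 0.1356, 0.0319]
tool_rot: [180.0, 0.0, -179.9]
force: [0.3, 1.6, 2.1]
grip_width: 0.0351
grasp_force: 35.0
```

```bash
python3 -m jog '[{"dp":[0,0,-2],"twist":0,"fingers":0.2},{"dp":[0,0,-5],"twist":0,"fingers":0.2},{"dp":[0,0,-8],"twist":0,"fingers":0.2},{"dp":[3,2.8,-9],"twist":0,"fingers":0.2},{"dp":[6,5.6,-9],"twist":0,"fingers":0.2},{"dp":[9,8.4,-9],"twist":0,"fingers":0.2},{"dp":[12,11.2,-9],"twist":0,"fingers":0.2},{"dp":[15,14,-9],"twist":0,"fingers":0.2}]'
python3 -m jog '[{"dp":[2.5,2.3,0],"twist":0,"fingers":0.2},{"dp":[4.5,4.2,0],"twist":0,"fingers":0.2},{"dp":[4.5,4.2,0],"twist":0,"fingers":0.2},{"dp":[4.5,4.2,0],"twist":0,"fingers":0.2}]'
python3 - <<'E'
from h import *
c=cam("top");W=cloud(c);hsv=cv2.cvtColor(c["pixels"],cv2.COLOR_BGR2HSV)
g=(np.hypot(W[...,0]-.611,W[...,1]-.134)<.085)&(W[...,2]>.005)&(W[...,2]<.02)&(hsv[...,1]>90)&(hsv[...,2]<120)
print("sq rest bare",g.sum(),cv2.minAreaRect(W[g][:,:2].astype(np.float32)),W[g].mean(0))
c=cam("wrist");cv2.imwrite("pics/w2.png",c["pixels"])
E
```

```text
time_s: 5.6
tool_pos: [0.4658, 0.2749, 0.1221]
tool_rot: [-180.0, 0.0, -179.9]
force: [0.1, 0.3, -4.2]
grip_width: 0.0354
grasp_force: 35.0
time_s: 6.1
tool_pos: [0.4225, 0.3156, 0.1219]
tool_rot: [-180.0, 0.0, -179.9]
force: [0.2, 0.3, -4.6]
grip_width: 0.0351
grasp_force: 35.0
sq rest bare 1633 ((0.6105418801307678, 0.1343480944633484), (0.1048116683959961, 0.10491030663251877), 83.71260833740234) [0.60963049 0.1338427  0.01072723]
```

View pics/w2.png

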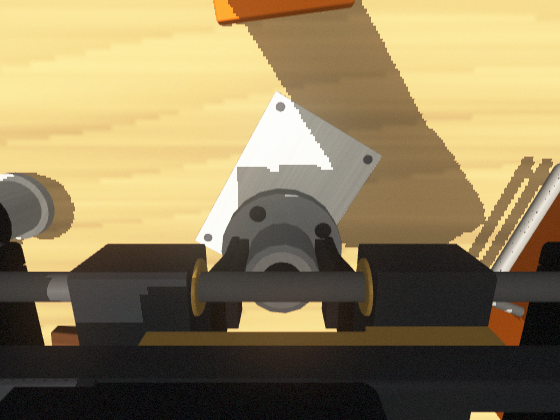

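Bearing held upright over the plate (plate centre about (288,185)). Checking the clearance to the toolbox handle on the right (~(520,290)) before lowering.

Run:
```python
from h import *
for n in("top","scene"):
    W=cloud(cam(n))
    for y in np.arange(.40,.56,.02):
        g=(np.abs(W[...,0]-.4225)<.06)&(np.abs(W[...,1]-y)<.01);print(n,round(y,2),g.sum(),W[g][:,2].max().round(3) if g.any() else None)
```

```text
top 0.4 126 0.009
top 0.42 119 0.003
top 0.44 105 0.002
top 0.46 57 0.003
top 0.48 0 None
top 0.5 0 None
top 0.52 0 None
top 0.54 0 None
top 0.56 40 0.218
scene 0.4 665 0.237
scene 0.42 309 0.233
scene 0.44 318 0.004
scene 0.46 306 0.007
scene 0.48 465 0.189
scene 0.5 516 0.191
scene 0.52 515 0.21
scene 0.54 681 0.222
scene 0.56 537 0.223
```

```bash
python3 -m jog '[{"dp":[0,0,3],"twist":0,"fingers":0.2},{"dp":[0,0,6],"twist":0,"fingers":0.2},{"dp":[0,0,8],"twist":0,"fingers":0.2},{"dp":[0,0,9],"twist":0,"fingers":0.2},{"dp":[0,0,9.4],"twist":0,"fingers":0.2},{"dp":[0,0,9.6],"twist":0,"fingers":0.2},{"dp":[0,0,9.6],"twist":0,"fingers":0.2},{"dp":[0,0,9.6],"twist":0,"fingers":0.2}]'
```

```text
time_s: 7.3
tool_pos: [0.4221, 0.317, 0.0262]
tool_rot: [180.0, 0.1, -179.9]
force: [0.0, 0.7, -4.8]
grip_width: 0.0353
grasp_force: 35.0
```

```bash
python3 -m jog '[{"dp":[0,0,0.05],"twist":0,"fingers":0.2},{"dp":[0,0,0.1],"twist":0,"fingers":0.2},{"dp":[0,0,0.1],"twist":0,"fingers":0.2}]'
```

```text
time_s: 7.68
tool_pos: [0.4221, 0.317, 0.0258]
tool_rot: [180.0, 0.0, -179.9]
force: [-3.3, -1.0, 5.2]
grip_width: 0.0353
grasp_force: 35.0
```

```bash
python3 -m jog '[{"dp":[0,0,0],"twist":0,"fingers":0.5},{"dp":[0,0,0],"twist":0,"fingers":0.7},{"dp":[0,0,0],"twist":0,"fingers":0.7},{"dp":[0,0,-4],"twist":0,"fingers":0.7},{"dp":[0,0,-9],"twist":0,"fingers":0.7},{"dp":[0,0,-15],"twist":0,"fingers":0.7},{"dp":[-2,0,-19],"twist":0,"fingers":0.7},{"dp":[-4,-5,-19],"twist":0,"fingers":0.7}]'
python3 -m jog '[{"dp":[-2,-5,0],"twist":0,"fingers":0.7},{"dp":[-3,-11,0],"twist":0,"fingers":0.7},{"dp":[-3,-17,0],"twist":0,"fingers":0.7},{"dp":[-3,-23,0],"twist":0,"fingers":0.7},{"dp":[-3,-29,0],"twist":0,"fingers":0.7},{"dp":[-3,-35,0],"twist":0,"fingers":0.7},{"dp":[-2,-41,0],"twist":0,"fingers":0.7},{"dp":[-2,-47,0],"twist":0,"fingers":0.7}]'
python3 -m jog '[{"dp":[1.3,-6,1],"twist":0,"fingers":0.7},{"dp":[2.7,-8.3,3.5],"twist":0,"fingers":0.7},{"dp":[2.7,-8.3,3.5],"twist":0,"fingers":0.7},{"dp":[2.7,-8.3,3.5],"twist":0,"fingers":0.7},{"dp":[2.7,-8.3,3.5],"twist":0,"fingers":0.7}]'
python3 - <<'E'
from h import *
c=cam("top");boss(c,.422,.317)
c=cam("wrist");boss(c,.4555,-.286);print(env.get_obs()["tool_pos"])
E
```

```text
time_s: 8.68
tool_pos: [0.4633, 0.2715, 0.2187]
tool_rot: [179.7, 0.4, -179.5]
force: [1.1, -1.4, -1.0]
grip_width: 0.0609
grasp_force: 0.0
time_s: 9.68
tool_pos: [0.4822, -0.205, 0.2148]
tool_rot: [180.0, 0.1, -179.9]
force: [1.4, -0.6, -0.0]
grip_width: 0.0612
grasp_force: 0.0
time_s: 10.3
tool_pos: [0.4575, -0.2849, 0.1803]
tool_rot: [180.0, 0.1, -179.7]
force: [1.0, 0.7, 0.1]
grip_width: 0.0611
grasp_force: 0.0
boss [0.4224 0.3147] 0.0179 z 0.0511 ell [0.4222 0.3147] [0.0342 0.0351]
boss [ 0.4552 -0.2867] 0.0182 z 0.0582 ell [ 0.455  -0.2867] [0.0351 0.0356]
[ 0.45711647 -0.28523496  0.18020634]
```

```bash
python3 - <<'E'
from h import *
W=cloud(cam("scene"))
for y in np.arange(-.5,-.33,.02):
    g=(np.abs(W[...,0]-.455)<.06)&(np.abs(W[...,1]-y)<.01);print(round(y,2),g.sum(),W[g][:,2].max().round(3) if g.any() else None)
E
python3 -m jog '[{"dp":[0.2,-0.2,3],"twist":0,"fingers":0.7},{"dp":[0.2,-0.2,6],"twist":0,"fingers":0.7},{"dp":[0.2,-0.2,8],"twist":0,"fingers":0.7},{"dp":[0.2,-0.2,8],"twist":0,"fingers":0.7}]'
```

```text
-0.5 285 0.122
-0.48 227 0.122
-0.46 503 0.122
-0.44 278 0.005
-0.42 275 0.005
-0.4 282 0.004
-0.38 418 0.295
-0.36 604 0.295
-0.34 553 0.544
time_s: 10.95
tool_pos: [0.4533, -0.2872, 0.0984]
tool_rot: [179.9, -0.2, -179.8]
force: [-0.5, 0.2, 0.3]
grip_width: 0.061
grasp_force: 0.0
```

Clear (box starts beyond y = −0.45). Descend and grip.

```bash
python3 -m jog '[{"dp":[-0.1,0,3],"twist":0,"fingers":0.7},{"dp":[-0.1,0,5],"twist":0,"fingers":0.7},{"dp":[-0.1,0,6.5],"twist":0,"fingers":0.7},{"dp":[-0.1,0,6.5],"twist":0,"fingers":0.7},{"dp":[-0.1,0,6.5],"twist":0,"fingers":0.7}]'
python3 -m jog '[{"dp":[0,0,0],"twist":0,"fingers":0.3},{"dp":[0,0,0],"twist":0,"fingers":0.2},{"dp":[0,0,0],"twist":0,"fingers":0.2},{"dp":[0,0,0],"twist":0,"fingers":0.2},{"dp":[0,0,0],"twist":0,"fingers":0.2}]' 35
```

```text
time_s: 11.58
tool_pos: [0.4558, -0.2887, 0.0356]
tool_rot: [-180.0, 0.1, -179.9]
force: [-0.0, 0.5, 0.3]
grip_width: 0.0607
grasp_force: 0.0
time_s: 12.2
tool_pos: [0.4552, -0.2876, 0.0348]
tool_rot: [179.9, 0.0, -179.9]
force: [-0.7, 3.7, 3.7]
grip_width: 0.0352
grasp_force: 35.0
```

```bash
python3 -m jog '[{"dp":[0,0,-2],"twist":0,"fingers":0.2},{"dp":[0,0,-6],"twist":0,"fingers":0.2},{"dp":[0,0,-10],"twist":0,"fingers":0.2},{"dp":[-3,3,-13],"twist":0,"fingers":0.2},{"dp":[-6,7,-14],"twist":0,"fingers":0.2},{"dp":[-8,11,-14],"twist":0,"fingers":0.2},{"dp":[-10,15.5,-14],"twist":0,"fingers":0.2},{"dp":[-11.5,20,-14],"twist":0,"fingers":0.2}]'
python3 -m jog '[{"dp":[-1.5,4.5,0],"twist":0,"fingers":0.2},{"dp":[-2.5,9,0],"twist":0,"fingers":0.2},{"dp":[-3,13.5,0],"twist":0,"fingers":0.2},{"dp":[-3.6,18,0],"twist":0,"fingers":0.2},{"dp":[-4.1,21,0],"twist":0,"fingers":0.2},{"dp":[-4.1,22.3,4],"twist":0,"fingers":0.2},{"dp":[-4.1,22.3,6],"twist":0,"fingers":0.2},{"dp":[-4.1,22.3,6],"twist":0,"fingers":0.2}]'
python3 - <<'E'
from h import *
c=cam("top");W=cloud(c);hsv=cv2.cvtColor(c["pixels"],cv2.COLOR_BGR2HSV)
g=(np.hypot(W[...,0]-.457,W[...,1]+.29)<.085)&(W[...,2]>.005)&(W[...,2]<.02)&(hsv[...,1]>90)&(hsv[...,2]<120)
print("obl rest bare",g.sum(),cv2.minAreaRect(W[g][:,:2].astype(np.float32)),W[g].mean(0))
c=cam("wrist");cv2.imwrite("pics/w3.png",c["pixels"]);print(env.get_obs()["tool_pos"])
E
```

```text
time_s: 13.2
tool_pos: [0.5697, -0.0871, 0.1734]
tool_rot: [-179.9, -0.1, -179.9]
force: [0.9, 0.2, -3.8]
grip_width: 0.0349
grasp_force: 35.0
time_s: 14.2
tool_pos: [0.6084, 0.133, 0.1119]
tool_rot: [-179.8, -0.3, -180.0]
force: [0.3, 0.3, -3.6]
grip_width: 0.0354
grasp_force: 35.0
obl rest bare 1478 ((0.4551302492618561, -0.29222577810287476), (0.1331816017627716, 0.09118186682462692), 7.15158224105835) [ 0.45468603 -0.29122878  0.01033747]
[0.61078213 0.13331872 0.11515619]
```

View pics/w3.png

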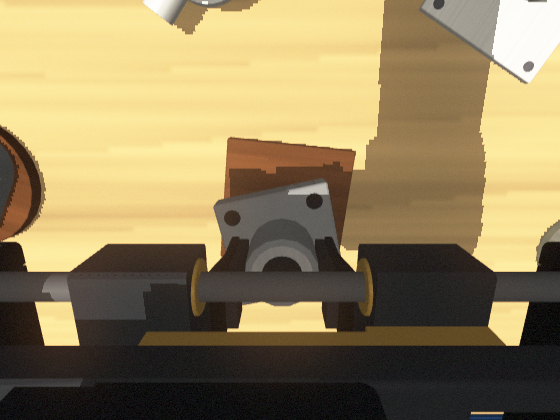

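The square bearing hangs upright above the square rest (visible at (290,170)); lowering it.

```bash
python3 -m jog '[{"dp":[-0.1,0.15,3],"twist":0,"fingers":0.2},{"dp":[-0.1,0.15,5],"twist":0,"fingers":0.2},{"dp":[-0.1,0.15,6.5],"twist":0,"fingers":0.2},{"dp":[-0.1,0.15,7.3],"twist":0,"fingers":0.2},{"dp":[-0.1,0.15,7.7],"twist":0,"fingers":0.2},{"dp":[-0.1,0.15,7.9],"twist":0,"fingers":0.2},{"dp":[-0.1,0.15,7.95],"twist":0,"fingers":0.2},{"dp":[-0.1,0.15,7.95],"twist":0,"fingers":0.2}]'
```

```text
time_s: 15.3
tool_pos: [0.6114, 0.1367, 0.0355]
tool_rot: [180.0, 0.0, -179.9]
force: [0.2, 0.0, -4.2]
grip_width: 0.0353
grasp_force: 35.0
```

```bash
python3 -m jog '[{"dp":[0,-0.1,0.05],"twist":0,"fingers":0.2},{"dp":[0,-0.1,0.1],"twist":0,"fingers":0.2},{"dp":[0,-0.1,0.1],"twist":0,"fingers":0.2},{"dp":[0,-0.1,0.1],"twist":0,"fingers":0.2}]'
```

```text
time_s: 15.8
tool_pos: [0.6114, 0.1356, 0.0348]
tool_rot: [180.0, 0.0, -179.9]
force: [-1.9, -0.0, 4.0]
grip_width: 0.0351
grasp_force: 35.0
```

```bash
python3 -m jog '[{"dp":[0,0,0],"twist":0,"fingers":0.5},{"dp":[0,0,0],"twist":0,"fingers":0.7},{"dp":[0,0,0],"twist":0,"fingers":0.7},{"dp":[0,0,-4],"twist":0,"fingers":0.7},{"dp":[0,0,-9],"twist":0,"fingers":0.7},{"dp":[0,0,-14],"twist":0,"fingers":0.7},{"dp":[0,-4,-15],"twist":0,"fingers":0.7},{"dp":[0,-9,-15],"twist":0,"fingers":0.7}]'
python3 -m jog '[{"dp":[0.5,-5,0],"twist":0,"fingers":0.7},{"dp":[1,-10,0],"twist":0,"fingers":0.7},{"dp":[1.5,-15,0],"twist":0,"fingers":0.7},{"dp":[1.7,-17,0],"twist":0,"fingers":0.7},{"dp":[1.7,-17,0],"twist":0,"fingers":0.7},{"dp":[1.7,-17,0],"twist":0,"fingers":0.7}]'
python3 - <<'E'
from h import *
c=cam("wrist");boss(c,.5945,-.1238);cv2.imwrite("pics/w4.png",c["pixels"]);print(env.get_obs()["tool_pos"])
c=cam("top");boss(c,.611,.135)
E
```

```text
time_s: 16.8
tool_pos: [0.6124, 0.0463, 0.1858]
tool_rot: [179.9, 0.2, -179.7]
force: [0.9, -0.2, -1.0]
grip_width: 0.061
grasp_force: 0.0
time_s: 17.55
tool_pos: [0.5953, -0.1216, 0.1838]
tool_rot: [179.9, -0.0, -179.7]
force: [0.1, 0.3, -0.5]
grip_width: 0.0608
grasp_force: 0.0
boss [ 0.5961 -0.1249] 0.0182 z 0.0582 ell [ 0.5959 -0.1247] [0.0353 0.0356]
[ 0.59528944 -0.12146059  0.18380719]
boss [0.6095 0.1338] 0.018 z 0.0567 ell [0.6095 0.1338] [0.0344 0.0353]
```

View pics/w4.png

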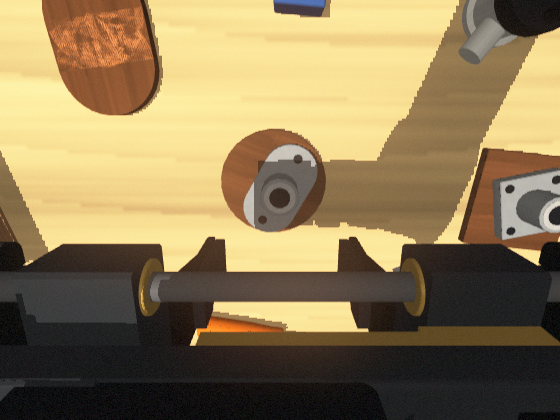

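Wrist view: oblong bearing at (282,188) on the round rest, bare oblong rest at upper left (105,50), and the square bearing seated on the square rest at right.

```bash
python3 -m jog '[{"dp":[0,-0.3,4],"twist":0,"fingers":0.7},{"dp":[0,-0.3,8],"twist":0,"fingers":0.7},{"dp":[0,-0.3,12],"twist":0,"fingers":0.7},{"dp":[0,-0.3,14],"twist":0,"fingers":0.7},{"dp":[0,-0.3,15],"twist":0,"fingers":0.7},{"dp":[0,-0.3,15],"twist":0,"fingers":0.7},{"dp":[0,-0.3,15],"twist":0,"fingers":0.7}]'
python3 -m jog '[{"dp":[0,0,0],"twist":0,"fingers":0.3},{"dp":[0,0,0],"twist":0,"fingers":0.2},{"dp":[0,0,0],"twist":0,"fingers":0.2},{"dp":[0,0,0],"twist":0,"fingers":0.2},{"dp":[0,0,0],"twist":0,"fingers":0.2}]' 35
```

```text
time_s: 18.52
tool_pos: [0.5959, -0.1277, 0.0356]
tool_rot: [-180.0, 0.1, -179.9]
force: [0.5, 0.6, 0.5]
grip_width: 0.0609
grasp_force: 0.0
time_s: 19.15
tool_pos: [0.595, -0.1264, 0.0344]
tool_rot: [179.9, 0.0, -179.8]
force: [-0.7, 3.1, 4.1]
grip_width: 0.0352
grasp_force: 35.0
```

```bash
python3 -m jog '[{"dp":[0,0,-2],"twist":0,"fingers":0.2},{"dp":[0,0,-5],"twist":0,"fingers":0.2},{"dp":[0,0,-8],"twist":0,"fingers":0.2},{"dp":[2.5,-3,-8],"twist":0,"fingers":0.2},{"dp":[5.5,-6.5,-8],"twist":0,"fingers":0.2},{"dp":[8.5,-10,-8],"twist":0,"fingers":0.2},{"dp":[11.5,-13.5,-8],"twist":0,"fingers":0.2},{"dp":[13.3,-16,-8],"twist":0,"fingers":0.2}]'
python3 -m jog '[{"dp":[0.5,-0.6,0],"twist":0,"fingers":0.2},{"dp":[0.5,-0.6,0],"twist":0,"fingers":0.2},{"dp":[0.5,-0.6,0],"twist":0,"fingers":0.2}]'
python3 - <<'E'
from h import *
c=cam("top");W=cloud(c);hsv=cv2.cvtColor(c["pixels"],cv2.COLOR_BGR2HSV)
g=(np.hypot(W[...,0]-.59,W[...,1]+.13)<.07)&(W[...,2]>.005)&(W[...,2]<.02)&(hsv[...,1]>90)&(hsv[...,2]<120)
P=W[g][:,:2].astype(np.float32);print("round rest bare",g.sum(),cv2.minEnclosingCircle(P),cv2.minAreaRect(P),W[g].mean(0))
print(env.get_obs()["tool_pos"])
E
```

```text
time_s: 20.15
tool_pos: [0.4592, -0.2907, 0.1146]
tool_rot: [-179.9, -0.0, 179.9]
force: [0.4, -0.9, -3.5]
grip_width: 0.0352
grasp_force: 35.0
time_s: 20.52
tool_pos: [0.4581, -0.2924, 0.1141]
tool_rot: [180.0, 0.0, -179.8]
force: [0.5, 0.2, -3.0]
grip_width: 0.0347
grasp_force: 35.0
round rest bare 1433 ((0.5903411507606506, -0.13173243403434753), 0.05505199730396271) ((0.5902748107910156, -0.13056203722953796), (0.107387013733387, 0.10759853571653366), 60.6597785949707) [ 0.58955093 -0.13097925  0.01061038]
[ 0.4580873  -0.29234313  0.11399947]
```

```bash
python3 -m jog '[{"dp":[0.1,0,3],"twist":0,"fingers":0.2},{"dp":[0.1,0,5],"twist":0,"fingers":0.2},{"dp":[0.1,0,6.5],"twist":0,"fingers":0.2},{"dp":[0.1,0,7.3],"twist":0,"fingers":0.2},{"dp":[0.1,0,7.7],"twist":0,"fingers":0.2},{"dp":[0.1,0,7.85],"twist":0,"fingers":0.2},{"dp":[0.1,0,7.95],"twist":0,"fingers":0.2},{"dp":[0.1,0,7.95],"twist":0,"fingers":0.2}]'
python3 -m jog '[{"dp":[0,0,0],"twist":0,"fingers":0.2},{"dp":[0,0,0],"twist":0,"fingers":0.2}]'
```

```text
time_s: 21.58
tool_pos: [0.4563, -0.2939, 0.0349]
tool_rot: [-180.0, 0.0, -179.9]
force: [0.6, -0.2, -3.2]
grip_width: 0.035
grasp_force: 35.0
time_s: 21.82
tool_pos: [0.4561, -0.2938, 0.0347]
tool_rot: [180.0, 0.0, -179.9]
force: [-0.7, -0.0, -2.8]
grip_width: 0.0351
grasp_force: 35.0
```

```bash
python3 -m jog '[{"dp":[0,0.15,-0.05],"twist":0,"fingers":0.2},{"dp":[0,0.15,0],"twist":0,"fingers":0.2},{"dp":[0,0.15,0.06],"twist":0,"fingers":0.2},{"dp":[0,0.15,0.08],"twist":0,"fingers":0.2},{"dp":[0,0.15,0.08],"twist":0,"fingers":0.2}]'
```

```text
time_s: 22.45
tool_pos: [0.4562, -0.2921, 0.0344]
tool_rot: [180.0, 0.0, -179.9]
force: [-2.6, 2.5, 5.0]
grip_width: 0.0352
grasp_force: 35.0
```

```bash
python3 -m jog '[{"dp":[0,0,0],"twist":0,"fingers":0.5},{"dp":[0,0,0],"twist":0,"fingers":0.7},{"dp":[0,0,0],"twist":0,"fingers":0.7},{"dp":[0,0,-4],"twist":0,"fingers":0.7},{"dp":[0,0,-9],"twist":0,"fingers":0.7},{"dp":[0,0,-15],"twist":0,"fingers":0.7},{"dp":[-2,2,-18],"twist":0,"fingers":0.7},{"dp":[-4,7,-18],"twist":0,"fingers":0.7}]'
python3 -m jog '[{"dp":[-2,5,0],"twist":0,"fingers":0.7},{"dp":[-2,11,0],"twist":0,"fingers":0.7},{"dp":[-2,17,0],"twist":0,"fingers":0.7},{"dp":[-2,23,0],"twist":0,"fingers":0.7},{"dp":[-1,29,0],"twist":0,"fingers":0.7},{"dp":[0,35,0],"twist":0,"fingers":0.7},{"dp":[1,41,0],"twist":0,"fingers":0.7},{"dp":[2,47,0],"twist":0,"fingers":0.7}]'
python3 -m jog '[{"dp":[3,5,1],"twist":0,"fingers":0.7},{"dp":[5,7,3],"twist":0,"fingers":0.7},{"dp":[5,7,3],"twist":0,"fingers":0.7},{"dp":[5,7,3],"twist":0,"fingers":0.7},{"dp":[5,7,3],"twist":0,"fingers":0.7}]'
python3 - <<'E'
from h import *
c=cam("wrist");W=cloud(c);g=(np.hypot(W[...,0]-.423,W[...,1]-.315)<.035)&(W[...,2]>.045)&(W[...,2]<.06);print(cv2.minEnclosingCircle(W[g][:,:2].astype(np.float32)),np.median(W[g][:,2]));print(env.get_obs()["tool_pos"])
c=cam("top");boss(c,.4567,-.292)
E
```

```text
time_s: 23.45
tool_pos: [0.4976, -0.225, 0.2173]
tool_rot: [-179.8, 0.4, 179.8]
force: [0.4, 0.3, -0.9]
grip_width: 0.0608
grasp_force: 0.0
time_s: 24.45
tool_pos: [0.4746, 0.2496, 0.2139]
tool_rot: [180.0, 0.1, -179.9]
force: [1.7, -0.0, -0.1]
grip_width: 0.0608
grasp_force: 0.0
time_s: 25.08
tool_pos: [0.4264, 0.3165, 0.1846]
tool_rot: [180.0, 0.1, 179.9]
force: [0.4, -0.5, 0.3]
grip_width: 0.061
grasp_force: 0.0
((0.4237329363822937, 0.3158019781112671), 0.018059536814689636) 0.052163710799511806
[0.42623449 0.31665042 0.18456449]
boss [ 0.4565 -0.2933] 0.0183 z 0.0566 ell [ 0.4563 -0.2931] [0.034  0.0358]
```

```bash
python3 -m jog '[{"dp":[0.25,-0.1,4],"twist":0,"fingers":0.7},{"dp":[0.25,-0.1,8],"twist":0,"fingers":0.7},{"dp":[0.25,-0.1,12],"twist":0,"fingers":0.7},{"dp":[0.25,-0.1,14],"twist":0,"fingers":0.7},{"dp":[0.25,-0.1,15],"twist":0,"fingers":0.7},{"dp":[0.25,-0.1,15.6],"twist":0,"fingers":0.7},{"dp":[0.25,-0.1,15.6],"twist":0,"fingers":0.7}]'
python3 -m jog '[{"dp":[0,0,0],"twist":0,"fingers":0.3},{"dp":[0,0,0],"twist":0,"fingers":0.2},{"dp":[0,0,0],"twist":0,"fingers":0.2},{"dp":[0,0,0],"twist":0,"fingers":0.2},{"dp":[0,0,0],"twist":0,"fingers":0.2}]' 35
```

```text
time_s: 26.05
tool_pos: [0.4227, 0.3168, 0.0282]
tool_rot: [180.0, 0.0, -179.9]
force: [-0.1, 0.4, -0.4]
grip_width: 0.0604
grasp_force: 0.0
time_s: 26.68
tool_pos: [0.4224, 0.3169, 0.0281]
tool_rot: [180.0, 0.0, -179.9]
force: [-0.8, -0.0, 1.4]
grip_width: 0.0352
grasp_force: 35.0
```

```bash
python3 -m jog '[{"dp":[0,0,-2],"twist":0,"fingers":0.2},{"dp":[0,0,-6],"twist":0,"fingers":0.2},{"dp":[0,0,-10],"twist":0,"fingers":0.2},{"dp":[-3,-2,-14],"twist":0,"fingers":0.2},{"dp":[-6,-5.5,-15],"twist":0,"fingers":0.2},{"dp":[-9,-9.5,-15],"twist":0,"fingers":0.2},{"dp":[-11.5,-14,-15],"twist":0,"fingers":0.2},{"dp":[-13,-18.5,-15],"twist":0,"fingers":0.2}]'
python3 -m jog '[{"dp":[-1,-4.5,0],"twist":0,"fingers":0.2},{"dp":[-2,-9.5,0],"twist":0,"fingers":0.2},{"dp":[-3,-14.5,0],"twist":0,"fingers":0.2},{"dp":[-3.9,-19.5,0],"twist":0,"fingers":0.2},{"dp":[-3.9,-24,0],"twist":0,"fingers":0.2},{"dp":[-3.9,-26.3,2],"twist":0,"fingers":0.2},{"dp":[-3.9,-26.3,6],"twist":0,"fingers":0.2},{"dp":[-3.9,-26.3,6],"twist":0,"fingers":0.2}]'
python3 - <<'E'
from h import *
c=cam("wrist");cv2.imwrite("pics/w5.png",c["pixels"]);print(env.get_obs()["tool_pos"])
E
```

```text
time_s: 27.68
tool_pos: [0.5528, 0.13, 0.1765]
tool_rot: [-179.9, -0.1, -179.9]
force: [0.6, 0.1, -5.0]
grip_width: 0.035
grasp_force: 35.0
time_s: 28.68
tool_pos: [0.5883, -0.1302, 0.1133]
tool_rot: [179.9, -0.6, -179.9]
force: [-0.3, -0.6, -4.1]
grip_width: 0.0354
grasp_force: 35.0
[ 0.5903747  -0.13018244  0.11580751]
```

View pics/w5.png

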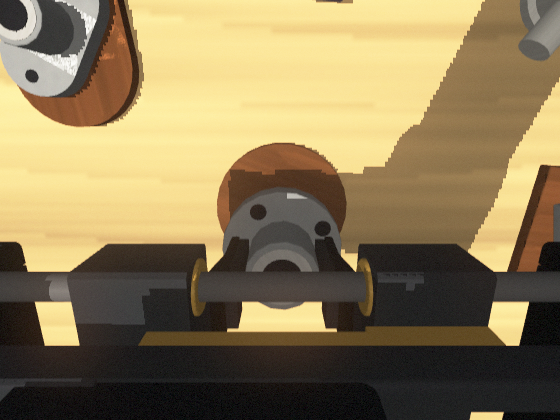

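The round bearing is upright over the round rest (centred at column 282); lowering it.

```bash
python3 -m jog '[{"dp":[0,0,3],"twist":0,"fingers":0.2},{"dp":[0,0,5],"twist":0,"fingers":0.2},{"dp":[0,0,6.5],"twist":0,"fingers":0.2},{"dp":[0,0,7.4],"twist":0,"fingers":0.2},{"dp":[0,0,7.8],"twist":0,"fingers":0.2},{"dp":[0,0,8],"twist":0,"fingers":0.2},{"dp":[0,0,8],"twist":0,"fingers":0.2},{"dp":[0,0,8],"twist":0,"fingers":0.2}]'
```

```text
time_s: 29.72
tool_pos: [0.5926, -0.131, 0.0382]
tool_rot: [180.0, 0.0, -179.9]
force: [-0.3, -0.3, -3.5]
grip_width: 0.0352
grasp_force: 35.0
```

```bash
python3 -m jog '[{"dp":[0.15,0,0.1],"twist":0,"fingers":0.2},{"dp":[0.15,0,0.2],"twist":0,"fingers":0.2},{"dp":[0.15,0,0.3],"twist":0,"fingers":0.2},{"dp":[0.15,0,0.36],"twist":0,"fingers":0.2},{"dp":[0.15,0,0.42],"twist":0,"fingers":0.2},{"dp":[0.15,0,0.42],"twist":0,"fingers":0.2},{"dp":[0.15,0,0.42],"twist":0,"fingers":0.2}]'
```

```text
time_s: 30.6
tool_pos: [0.5907, -0.1309, 0.0341]
tool_rot: [180.0, 0.0, -179.9]
force: [-3.5, 1.1, 4.1]
grip_width: 0.0353
grasp_force: 35.0
```

Contact; release, retreat up and check.

```bash
python3 -m jog '[{"dp":[0,0,0],"twist":0,"fingers":0.5},{"dp":[0,0,0],"twist":0,"fingers":0.7},{"dp":[0,0,0],"twist":0,"fingers":0.7},{"dp":[0,0,-4],"twist":0,"fingers":0.7},{"dp":[0,0,-9],"twist":0,"fingers":0.7},{"dp":[0,0,-14],"twist":0,"fingers":0.7},{"dp":[0,6,-18],"twist":0,"fingers":0.7},{"dp":[0,12,-22],"twist":0,"fingers":0.7}]'
python3 -m jog '[{"dp":[0,0,-3],"twist":0,"fingers":0.7},{"dp":[0,0,-3],"twist":0,"fingers":0.7},{"dp":[0,0,-3],"twist":0,"fingers":0.7}]'
python3 - <<'E'
from h import *
c=cam("top");boss(c,.591,-.131);boss(c,.4567,-.292);boss(c,.611,.135);cv2.imwrite("pics/top9.png",c["pixels"])
c=cam("scene");boss(c,.591,-.131);boss(c,.4567,-.292);boss(c,.611,.135);cv2.imwrite("pics/scene9.png",c["pixels"])
E
```

```text
time_s: 31.6
tool_pos: [0.5907, -0.0264, 0.2444]
tool_rot: [180.0, 0.1, 180.0]
force: [0.1, 1.1, 0.1]
grip_width: 0.0611
grasp_force: 0.0
time_s: 31.98
tool_pos: [0.5902, -0.0277, 0.272]
tool_rot: [-180.0, -0.0, -179.9]
force: [0.5, -0.9, 0.1]
grip_width: 0.0611
grasp_force: 0.0Traceback (most recent call last):
  File "<stdin>", line 2, in <module>
  File "h.py", line 25, in boss
    P=W[g];q,r=cv2.minEnclosingCircle(P[:,:2].astype(np.float32));e=cv2.fitEllipse(cv2.convexHull(P[:,:2].astype(np.float32)))
                                                                    ~~~~~~~~~~~~~~^^^^^^^^^^^^^^^^^^^^^^^^^^^^^^^^^^^^^^^^^^^^
cv2.error: OpenCV(4.12.0) /io/opencv/modules/imgproc/src/shapedescr.cpp:356: error: (-215:Assertion failed) n >= 0 && (depth == CV_32F || depth == CV_32S) in function 'fitEllipseNoDirect'
```

```bash
python3 -m jog '[{"dp":[0,5,0],"twist":0,"fingers":0.7},{"dp":[0,10,0],"twist":0,"fingers":0.7},{"dp":[0,15,0],"twist":0,"fingers":0.7},{"dp":[0,20,0],"twist":0,"fingers":0.7},{"dp":[0,25,0],"twist":0,"fingers":0.7},{"dp":[0,30,0],"twist":0,"fingers":0.7},{"dp":[0,30,0],"twist":0,"fingers":0.7},{"dp":[0,30,0],"twist":0,"fingers":0.7}]'
python3 - <<'E'
from h import *
for n in("top","scene"):
    c=cam(n);cv2.imwrite(f"pics/{n}9.png",c["pixels"]);W=cloud(c);print(n)
    for p in((.591,-.131),(.4567,-.292),(.611,.135)):
        try: boss(c,*p)
        except Exception: print("hidden",p)
    print("dist",np.median(W[(np.hypot(W[...,0]-.428,W[...,1]-.076)<.05)&(W[...,2]>.07)&(W[...,2]<.11)],0))
E
```

```text
time_s: 33.02
tool_pos: [0.5899, 0.2716, 0.2714]
tool_rot: [-179.9, -0.1, -179.9]
force: [0.6, -1.1, 0.4]
grip_width: 0.0609
grasp_force: 0.0
top
boss [ 0.5904 -0.1317] 0.018 z 0.0569 ell [ 0.5903 -0.1319] [0.0347 0.0353]
boss [ 0.456  -0.2932] 0.0182 z 0.0566 ell [ 0.456 -0.293] [0.0347 0.0358]
boss [0.6097 0.1335] 0.018 z 0.0567 ell [0.6094 0.1336] [0.0342 0.0347]
dist [0.42628561 0.07629482 0.08283455]
scene
boss [ 0.5913 -0.1318] 0.0189 z 0.0582 ell [ 0.5911 -0.1313] [0.0352 0.0371]
boss [ 0.4564 -0.2903] 0.0198 z 0.0579 ell [ 0.4565 -0.2914] [0.0347 0.0387]
boss [0.611  0.1352] 0.0185 z 0.0584 ell [0.6108 0.1352] [0.0345 0.0359]
dist [0.43330686 0.0783665  0.0764028 ]
```

View pics/top9.png

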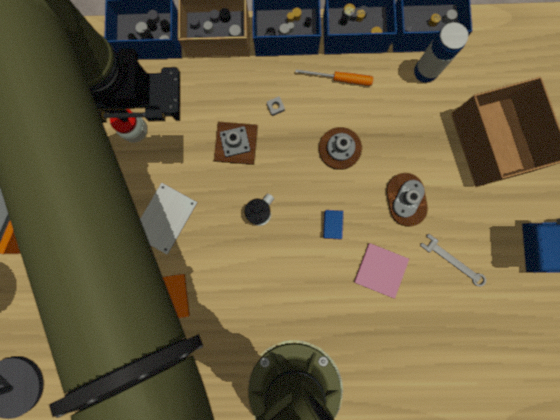

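View pics/scene9.png

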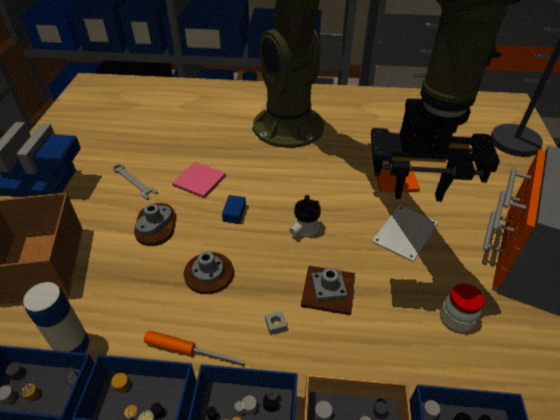

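All three are seated to within about 2 mm: square on square (236,142), round on round (341,147), oblong on oblong (408,199). The distributor and tin are unmoved, the plate is empty and the arm is clear.

```bash
python3 -c "
from cell import env
print(env.sign_off())"
```

```text
the job is handed in; nothing more can be done
None
```

The job is handed in at about 33 s of the 99 s allowed: each bearing stands upright on the rest of its own shape, centred to about 2 mm, and the distributor and blue tin were not touched.

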